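# Turn a four-volume set round for the other side of the sale table

### The job

Move the four books from the black sorter to the wooden display rack, one to a slot, in reverse order: the book that stood at the left end goes to the right end and so on, left and right as seen from the robot for both racks, so that customers across the table read the set the right way round. Leave every book standing upright on the base of the rack, spine up, straight in its slot and centred on the dividers front to back, and let none topple on the way.

Things in the scene. Friction and masses are not known exactly. Their poses are not given: they have to be found in the camera images.
- sorter: Fixed black metal rack, full at the start. Origin: table level under the middle of the slot row; x along the slots away from the robot, y along the row to the robot's left. Base x -110 to 80, y -128 to 128 mm, 12 thick. Five dividers 14 thick, 130 long, tops 57 above the table, at y -120, -60, 0, 60, 120, form four slots 46 wide, open-ended, centred at x 0, y 90, 30, -30, -90 mm
- display: Fixed wooden rack, empty at the start; exactly the black sorter's shape, sizes, origin and axes: slots centred at x 0, y 90, 30, -30, -90 mm, base top (where books stand) 12 mm and divider tops 57 mm above the table. Either rack may be at the robot's left or right, each turned by up to 0.25 rad
- book_red: Red pocket-size hardback book with two thin gold bands across its spine, standing spine up: 150 mm long (x), 30 mm thick (y), 105 mm tall (z), about 0.27 kg, rigid. Origin at the centre of its underside; x along the spine, z up. Starts mid-slot in any of the sorter's slots, along it; neighbours 30 mm clear.
- book_blue: Blue pocket-size hardback book with three thin gold bands across its spine, standing spine up: 150 mm long (x), 30 mm thick (y), 105 mm tall (z), about 0.27 kg, rigid. Origin at the centre of its underside; x along the spine, z up. Starts mid-slot in any of the sorter's slots, along it; neighbours 30 mm clear.
- book_green: Green pocket-size hardback book with one thin gold band across its spine, standing spine up: 150 mm long (x), 30 mm thick (y), 105 mm tall (z), about 0.27 kg, rigid. Origin at the centre of its underside; x along the spine, z up. Starts mid-slot in any of the sorter's slots, along it; neighbours 30 mm clear.
- book_yellow: Yellow pocket-size hardback book with four thin gold bands across its spine, standing spine up: 150 mm long (x), 30 mm thick (y), 105 mm tall (z), about 0.27 kg, rigid. Origin at the centre of its underside; x along the spine, z up. Starts mid-slot in any of the sorter's slots, along it; neighbours 30 mm clear.
- tag_red: Red flat tag, 24 x 36 x 3 mm, fixed on the robot-side ledge of the black sorter, 93 mm in front (-x) of the centre of the slot in which the red book started (it stays there). Origin at the centre of its underside; axes as the sorter's.
- tag_blue: Blue flat tag, 24 x 36 x 3 mm, fixed on the robot-side ledge of the black sorter, 93 mm in front (-x) of the centre of the slot in which the blue book started (it stays there). Origin at the centre of its underside; axes as the sorter's.
- tag_green: Green flat tag, 24 x 36 x 3 mm, fixed on the robot-side ledge of the black sorter, 93 mm in front (-x) of the centre of the slot in which the green book started (it stays there). Origin at the centre of its underside; axes as the sorter's.
- tag_yellow: Yellow flat tag, 24 x 36 x 3 mm, fixed on the robot-side ledge of the black sorter, 93 mm in front (-x) of the centre of the slot in which the yellow book started (it stays there). Origin at the centre of its underside; axes as the sorter's.
Not all that is in view belongs to the job. What is shaped like the book_green but purple is not meant.

How it is judged:
By the outcome, as a careful person would: the job done as asked, in the order asked, and still so for the second after the job is handed in, with the robot touching nothing.
It also fails if it takes over 99 s, if anything falls off the work surface, if the arm or the gripper's body presses on something with over 40 N, if the wrist force passes 120 N, or if a joint passes its speed limit or range.

### The arm

A 6-joint arm with a two-finger parallel gripper is mounted at the origin on the work surface. World frame = base frame: x ahead of the robot, y to its left, z up, the work surface at z = 0. Lengths are in m, angles in rad, forces in N, time in s.
With the tool pointing down it reaches from about 0.375 to 0.975 m from the base axis. Payload 3.8 kg.
Tool frame: the origin (TCP) lies at the very end of the fingers, on their centre line; the grasp point (between the pads) lies 19 mm behind it; x points along the fingers, y is the direction in which the jaws open and shut, and the axes are right-handed (so a half turn about x gives the same grasp; the last joint's range is limited). The gripper opens to 88 mm and grips with 3 to 60 N. Pads are 18 mm wide; open, the fingers measure 123 mm over their backs; the gripper's body (75 mm by 187 mm) begins 45 mm behind the grasp point.
Start: joints at [-1.219, 0.264, 1.604, -0, 1.274, -0.037], TCP at [0.256, -0.625, 0.239] pointing down, gripper open.
Joint ranges: [-2.63, 2.63], [-0.94, 2.18], [0.31, 2.57], [-1.31, 4.45], [0, 2.66], [-2.55, 2.55]. Speed limits (rad/s): [2.57, 2.57, 3.14, 3.14, 3.14, 3.14].

### API

Orientations are given as a rotation vector (axis times angle).
In Python, from bench import manip, vision, spot_in, silhouettes, place_of gives the robot as it stands.
- The arm moves only by the tool carry_out, never from a script. Its argument "rows" is a list of rows, each a list of 5 numbers: the opening, from -1 (shut) to 1 (fully open), so that 0 is half open, then the shift along the tool's x, y, z each as a share of 50 cm, from -1 to 1, then the turn about the tool's x as a share of 45 degrees, from -1 to 1. A call has 1 to 10 rows; each row is the pose to reach, as a shift and turn from the pose commanded when the call began, along the tool's axes at that moment; what a row does not reach only later rows make up. A row lasts 1/12 s, in which the tool goes at most 41.7 mm and 7.16 degrees, less where a joint would pass 70% of its speed; a pose out of reach is approached as far as the arm can. A call with a number of a shift or a turn outside -1 to 1 is refused whole. A call with a gripper value outside its range is refused whole. The fingers move at their own pace and stop on an object; "grip_force" is the grip in N (left out, the last holds). Time passes only in rows, so rows that repeat a pose let the fingers close. It gives the time, the measured TCP pose, the force and the opening at its end, in the units of the state.
- manip.sense(): the state, without advancing time (a new reading comes with each control period).
- vision.camera(name): name is "side" or "top" or "wrist"; returns a dict with "image" (420x560x3 uint8, red, green, blue), "fx", "fy", "cx", "cy" (pixels), "world_from_camera" (4x4, takes a point from camera to world coordinates); the wrist camera has in their place "mount" (4x4, takes a point from camera to tool coordinates, whose origin is the TCP and whose axes are the tool frame's). Camera axes: x right, y up, looking along -z (the intrinsics and any distortion apply to the point x, -y, -z); pixel columns grow to the right and rows downward; lengths in m; the calibration is good to about 2 mm. A picture is of the moment at which its call begins: read the wrist's pose just before it. There is no depth.
- manip.hand_in(): hands the job in, once; it reports no verdict.
Trained networks look in a picture, given as the dict that the camera call returned (one of the last four; its "shot" number tells which), for a name from the list of things; names that differ only in an ending like _2 or _b are one class to them, and where a whole thing is asked for, a point or a joint stands for the part that bears it (a point fixed in the world has none). Each returns a list of dicts, best first, with "score" (0 to 1); they miss things now and then, are a little off and sometimes report something else, mostly with a low value. They report only what shows in the picture. A call takes as long as a camera call. They do not tell look-alikes from the thing itself.
- spot_in(query, picture): "point" ([row, column] in pixels, amid what is visible of it).
- silhouettes(query, picture): "pixels" (420x560 bool, what is visible of it) and "point" ([row, column] in pixels, amid what is visible of it).
- place_of(query, picture): "point" ([row, column] in pixels: a listed point, or the origin of a listed thing).
The state is a dict: "time": time; "qpos": joint angles; "qd": joint speeds; "effort": joint torques, N m; "tool_pos": TCP position; "tool_rot": TCP orientation; "force": force on the tool from outside, world axes, zero at the start; "wrist_torque": the same for the moment, N m; "gripper_width": opening from 0.0 (shut) to 1.0 (fully open).
Only numpy, scipy, OpenCV 4.12 (cv2) and the standard library are available. Lean on these libraries where they do the work, as an engineer would, in place of code of your own. Each camera call takes 0.05 s, during which the arm holds its last target. There are 200 camera calls.

## Working session

There is one attempt and no reset: what is moved stays moved. The work goes in short steps, Python scripts to look and compute and a tool call to move; the robot and the scene stay as the last step left them, time stands still between calls to the robot, and variables do not carry over. Pictures are saved under pics/ and viewed, about 12 in all and at most 16, crops included, and the job is handed in when it is done.

Besides the shell and the picture viewer there is one more tool, called as name(argument=value, ...) on one line, values as JSON. carry_out: Moves the arm, as the interface text tells. Shift numbers are shares of 50 cm and turn numbers shares of 45 degrees, none past 1 either way. Its arguments: {"type":"object","properties":{"rows":{"type":"array","items":{"type":"array","items":{"type":"number","minimum":-1,"maximum":1}}},"grip_force":{"type":"number"}},"required":["rows"]}

```bash
mkdir -p pics; ls; python3 - <<'E'
from bench import manip, vision
import cv2
for n in ("top","side"):
    p=vision.camera(n); cv2.imwrite(f"pics/{n}0.png",p["image"][:,:,::-1]); print(n,p["fx"],p["cx"],p["cy"],p["world_from_camera"], [k for k in p])
p=vision.camera("wrist"); print(p["mount"],p["fx"],p["cx"],p["cy"]); print(manip.sense())
E
```

```text
pics
top 484.6089283114282 279.8673506766332 211.88584129002828 [[-1.55808137e-02  9.96771136e-01 -7.87689081e-02  3.73573369e-01]
 [-9.99877761e-01 -1.56351336e-02 -7.28807232e-05 -2.43549649e-02]
 [-1.30420780e-03  7.87581439e-02  9.96892900e-01  1.02088266e+00]
 [ 0.00000000e+00  0.00000000e+00  0.00000000e+00  1.00000000e+00]] ['image', 'fx', 'fy', 'cx', 'cy', 'world_from_camera', 'shot']
side 391.0757452016631 276.64048366379876 209.77160394553138 [[-0.84654689  0.36348584 -0.38889127  0.13234572]
 [-0.53230246 -0.58288944  0.61391692  0.47501494]
 [-0.00353051  0.72671724  0.68692765  0.61241405]
 [ 0.          0.          0.          1.        ]] ['image', 'fx', 'fy', 'cx', 'cy', 'world_from_camera', 'shot']
[[-1.05401852e-03  2.87888340e-01 -9.57663403e-01 -1.45235211e-01]
 [ 9.99998791e-01  1.39853777e-03 -6.80191523e-04 -1.35148657e-04]
 [ 1.14350923e-03 -9.57662961e-01 -2.87889466e-01 -7.43416133e-02]
 [ 0.00000000e+00  0.00000000e+00  0.00000000e+00  1.00000000e+00]] 321.4446329513828 278.196011487943 210.5987204087868
{'time': 0.15, 'qpos': array([-1.21889313e+00,  2.64558643e-01,  1.60506509e+00, -1.37715593e-05,
        1.27371617e+00, -3.69188162e-02]), 'qd': array([ 1.01205317e-03, -1.33027097e-03, -4.53562241e-03, -6.25802782e-04,
       -6.82472833e-05, -7.59233566e-04]), 'effort': array([ 5.13104096e-04, -5.02846599e+01, -3.57470155e+01,  7.29128136e-02,
        2.49918964e-02, -8.98123380e-05]), 'tool_pos': array([ 0.25568071, -0.62409641,  0.23768591]), 'tool_rot': array([ 2.00867027,  0.39732957, -2.009258  ]), 'force': array([-0.61370226, -0.30142065, -0.11471789]), 'wrist_torque': array([ 0.05402178, -0.02988225, -0.0171515 ]), 'gripper_width': 1.0027651005963008}
```

View pics/top0.png

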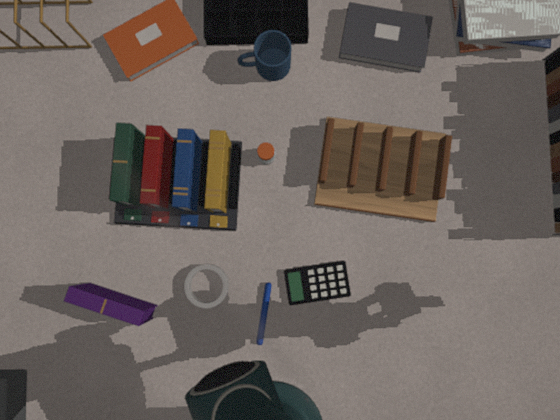

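View pics/side0.png

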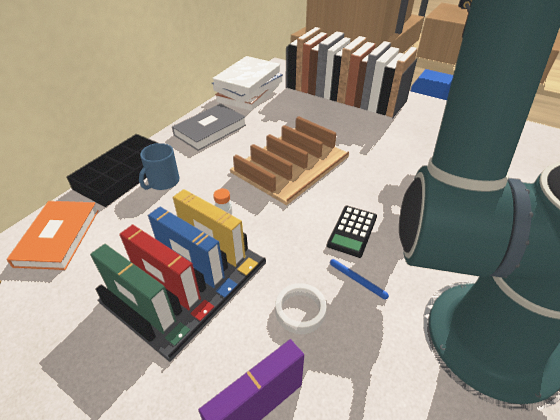

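The top view shows the sorter on the robot's left at about (row 180, col 178). Its books from left to right are green (163,125), red (165,157), blue (168,187) and yellow (170,217). The display is on the right at about (170,385) and is empty. Possible mix-ups are the purple book (304,110) for green, the orange and grey flat books (38,150) and (35,385), and the wall books. The side view confirms the order, with the tags matching their books. Next I'll fit the poses from the silhouettes.

```bash
cat > h.py <<'E'
import numpy as np, cv2
from scipy.optimize import minimize
from scipy.spatial.transform import Rotation as R
from bench import manip, vision, spot_in, silhouettes, place_of
def box(x0,x1,y0,y1,z0,z1): return np.array([[x,y,z] for x in(x0,x1) for y in(y0,y1) for z in(z0,z1)])/1000
BOOK=box(-75,75,-15,15,0,105)
RACK=[box(-110,80,-128,128,0,12)]+[box(-65,65,y-7,y+7,12,57) for y in(-120,-60,0,60,120)]
SLOT=[90,30,-30,-90]
FULL=[BOOK+[0,y/1000,.012] for y in SLOT]
def cam(n):
    s=manip.sense() if n=="wrist" else None
    p=vision.camera(n); p["W"]=p.get("world_from_camera")
    if s is not None:
        T=np.eye(4);T[:3,:3]=R.from_rotvec(s["tool_rot"]).as_matrix();T[:3,3]=s["tool_pos"];p["W"]=T@p["mount"]
    return p
def proj(p,X):
    c=(np.asarray(X)-p["W"][:3,3])@p["W"][:3,:3]
    return np.c_[p["cx"]-p["fx"]*c[:,0]/c[:,2],p["cy"]+p["fy"]*c[:,1]/c[:,2]]
def unproj(p,rc,z):
    d=p["W"][:3,:3]@np.array([(rc[1]-p["cx"])/p["fx"],-(rc[0]-p["cy"])/p["fy"],-1]);o=p["W"][:3,3]
    return (o+d*(z-o[2])/d[2])[:2]
def place(q,X):
    c,s=np.cos(q[2]),np.sin(q[2]); return X@np.array([[c,s,0],[-s,c,0],[0,0,1]])+[q[0],q[1],0]
def render(p,q,boxes,k=3):
    m=np.zeros((420*k,560*k),np.uint8)
    for b in boxes:
        h=cv2.convexHull(proj(p,place(q,b)).astype(np.float32))
        cv2.fillConvexPoly(m,np.round((h*k+k/2)*16).astype(np.int32),1,shift=4)
    return m
def fit(views,boxes,q0,k=3):
    ms=[(p,np.kron(m.astype(np.uint8),np.ones((k,k),np.uint8))) for p,m in views]
    def f(q):
        t=0
        for p,m in ms:
            r=render(p,q,boxes,k); t-=(r&m).sum()/max(1,(r|m).sum())
        return t/len(ms)
    S=np.array(q0)+np.array([[0,0,0],[.02,0,0],[0,.02,0],[0,0,.1]])
    r=minimize(f,q0,method="Nelder-Mead",options=dict(initial_simplex=S,xatol=2e-4,fatol=1e-5)); return r.x,-r.fun
def yaw(s):  # world angle of tool y axis
    y=R.from_rotvec(s["tool_rot"]).as_matrix()[:,1]; return np.arctan2(y[1],y[0])
def go(x,y,z,rackyaw):
    """shares for carry_out (x,y,z,turn) to put TCP at x,y,z with jaws along rack y"""
    s=manip.sense();M=R.from_rotvec(s["tool_rot"]).as_matrix()
    d=M.T@(np.array([x,y,z])-s["tool_pos"])/.5
    a=(rackyaw+np.pi/2-yaw(s)+np.pi/2)%np.pi-np.pi/2
    print("t %.2f"%s["time"],"tool",np.round(s["tool_pos"],4),"yaw",round(yaw(s),4),"down",np.round(M[:,0],4),"F",np.round(s["force"],1),"w",round(s["gripper_width"]*88,1),"q6",round(s["qpos"][5],2))
    print("row",np.round(d,4),"turn",round(-a/(np.pi/4),4))
def slot(q,yl,xl=0): 
    return place(q,np.array([[xl/1000,yl/1000,0]]))[0][:2]
E
python3 - <<'E'
from h import *
T,S=cam("top"),cam("side")
books=[];disp=[]
for p in(T,S):
    u=np.zeros((420,560),bool)
    for c in("green","red","blue","yellow"):
        r=silhouettes("book_"+c,p); print(c,[(np.round(a["point"]).tolist(),round(a["score"],2)) for a in r[:3]])
        ok=[a for a in r if (abs(np.array(a["point"])-([168,170] if p is T else [260,160]))<[60,90]).all()]
        if ok: u|=ok[0]["pixels"]
    books.append((p,u))
    r=silhouettes("display",p); print("display",[(np.round(a["point"]).tolist(),round(a["score"],2)) for a in r[:3]])
    disp.append((p,r[0]["pixels"]))
a=unproj(T,(180,178),.05);b=unproj(T,(170,385),.03)
for n,v,bx,q0 in(("sorter",books,FULL,[*a,0]),("display",disp,RACK,[*b,-.1])):
    print(n,q0,*[fit(w,bx,q0) for w in(v,v[:1],v[1:])],sep="\n ")
go(.4,-.4,.24,0)
E
```

```text
green [([306.0, 109.0], 0.8), ([167.0, 127.0], 0.69)]
red [([164.0, 155.0], 0.69)]
blue [([170.0, 183.0], 0.61)]
yellow [([172.0, 217.0], 0.6)]
display [([170.0, 385.0], 0.69), ([217.0, 191.0], 0.68), ([170.0, 184.0], 0.5)]
green [([388.0, 261.0], 0.87), ([284.0, 133.0], 0.55)]
red [([261.0, 160.0], 0.74)]
blue [([245.0, 190.0], 0.92)]
yellow [([218.0, 215.0], 0.82), ([260.0, 163.0], 0.71)]
display [([160.0, 293.0], 0.63)]
sorter
 [np.float64(0.5181414789105825), np.float64(0.18053120933269354), 0]
 (array([ 0.53762761,  0.18826232, -0.08753478]), np.float64(0.9231984202070969))
 (array([ 0.5383837 ,  0.18904306, -0.08547937]), np.float64(0.9325101021509424))
 (array([ 0.53872103,  0.18588287, -0.08956271]), np.float64(0.9302342632987498))
display
 [np.float64(0.5351991485445311), np.float64(-0.24266347952387188), -0.1]
 (array([ 0.55795201, -0.23962653, -0.1620807 ]), np.float64(0.9551170710742639))
 (array([ 0.55772739, -0.23821532, -0.16471119]), np.float64(0.9743977070261058))
 (array([ 0.55883419, -0.24240743, -0.16239586]), np.float64(0.9422936309409274))
t 0.75 tool [ 0.2559 -0.6246  0.2387] yaw -1.182 down [-0. -0. -1.] F [ 0.3  0.3 -0.4] w 88.3 q6 -0.04
row [-0.0025 -0.3064 -0.4371] turn 0.4951
```

```bash
python3 - <<'E'
from h import *
go(.55,-.23,.30,-.162)
E
```

```text
t 0.75 tool [ 0.2559 -0.6246  0.2387] yaw -1.182 down [-0. -0. -1.] F [ 0.3  0.3 -0.4] w 88.3 q6 -0.04
row [-0.1226 -0.5073 -0.8436] turn 0.7013
```

carry_out(rows=[[0,-0.12,-0.5,-0.84,0.7],[0,-0.12,-0.5,-0.84,0.7],[0,-0.12,-0.5,-0.84,0.7],[0,-0.12,-0.5,-0.84,0.7],[0,-0.12,-0.5,-0.84,0.7],[0,-0.12,-0.5,-0.84,0.7],[0,-0.12,-0.5,-0.84,0.7],[0,-0.12,-0.5,-0.84,0.7],[0,-0.12,-0.5,-0.84,0.7],[0,-0.12,-0.5,-0.84,0.7]], grip_force=30)

```text
time: 1.58
tool_pos: [0.5046, -0.2934, 0.2899]
tool_rot: [-2.138, 0.173, 2.137]
force: [1.3, -0.4, 0.3]
gripper_width: 0.497
```

carry_out(rows=[[0,0,0,0,0],[0,0,0,0,0],[0,0,0,0,0]])

```text
time: 1.83
tool_pos: [0.5037, -0.2952, 0.2893]
tool_rot: [-2.138, 0.172, 2.139]
force: [0.2, 0.3, -0.2]
gripper_width: 0.499
```

```bash
python3 - <<'E'
from h import *
go(.55,-.23,.30,-.162)
p=cam("wrist");im=p["image"][:,:,::-1].copy()
r=silhouettes("display",p);print([(np.round(a["point"]).tolist(),round(a["score"],2),int(a["pixels"].sum())) for a in r])
q=[.558,-.2396,-.162]
if r:
    q2,s=fit([(p,r[0]["pixels"])],RACK,q);print(q2,s)
for b in RACK: cv2.polylines(im,[np.round(cv2.convexHull(proj(p,place(q,b)).astype(np.float32))).astype(int)],True,(0,255,0))
cv2.imwrite("pics/w1.png",im)
E
```

```text
t 1.83 tool [ 0.5037 -0.2952  0.2893] yaw -1.7307 down [-5.e-04 -6.e-04 -1.e+00] F [ 0.2  0.3 -0.2] w 43.9 q6 1.16
row [-0.0216 -0.1435 -0.0707] turn 0.0027
[([146.0, 227.0], 0.61, 31429), ([264.0, 13.0], 0.53, 367)]
[ 0.55560177 -0.24041356 -0.15741053] 0.9789270701829835
```

View pics/w1.png

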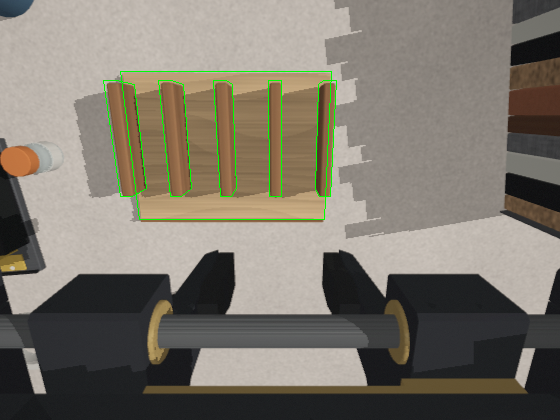

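The wrist view shows the display fully, with divider rows from about (80,110) to (195,325). The overlay fits to within 2–3 px, and the wrist fit agrees within 3 mm and 5 mrad. Next is the sorter.

```bash
python3 - <<'E'
from h import *
go(.48,.15,.32,-.087)
E
```

```text
t 1.93 tool [ 0.5029 -0.2962  0.289 ] yaw -1.7331 down [-8.e-04 -1.e-04 -1.e+00] F [-0.7 -0.  -0.7] w 44.2 q6 1.16
row [-0.0621 -0.8733  0.1895] turn -0.0959
```

carry_out(rows=[[0,-0.06,-0.87,0.19,-0.1],[0,-0.06,-0.87,0.19,-0.1],[0,-0.06,-0.87,0.19,-0.1],[0,-0.06,-0.87,0.19,-0.1],[0,-0.06,-0.87,0.19,-0.1],[0,-0.06,-0.87,0.19,-0.1],[0,-0.06,-0.87,0.19,-0.1],[0,-0.06,-0.87,0.19,-0.1],[0,-0.06,-0.87,0.19,-0.1],[0,-0.06,-0.87,0.19,-0.1]])

```text
time: 2.77
tool_pos: [0.481, 0.1201, 0.3175]
tool_rot: [-2.178, 0.094, 2.177]
force: [0.8, -1.0, -0.2]
gripper_width: 0.495
```

carry_out(rows=[[0,0,0,0,0],[0,0,0,0,0],[0,0,0,0,0]])

```text
time: 3.02
tool_pos: [0.4814, 0.1186, 0.317]
tool_rot: [-2.179, 0.092, 2.18]
force: [0.4, -0.9, -1.0]
gripper_width: 0.505
```

```bash
python3 - <<'E'
from h import *
go(.48,.15,.32,-.087)
p=cam("wrist");im=p["image"][:,:,::-1].copy()
q=[.538,.188,-.0875];u=np.zeros((420,560),bool)
for c,b in zip(("green","red","blue","yellow"),FULL):
    r=silhouettes("book_"+c,p);print(c,[(np.round(a["point"]).tolist(),round(a["score"],2),int(a["pixels"].sum())) for a in r])
    if r:
        u|=r[0]["pixels"]; print(fit([(p,r[0]["pixels"])],[b],q))
print("all",fit([(p,u)],FULL,q))
for b in FULL: cv2.polylines(im,[np.round(cv2.convexHull(proj(p,place(q,b)).astype(np.float32))).astype(int)],True,(0,255,0))
cv2.imwrite("pics/w2.png",im)
E
```

```text
t 3.02 tool [0.4814 0.1186 0.317 ] yaw -1.6541 down [-5.e-04 -1.e-03 -1.e+00] F [ 0.4 -0.9 -1. ] w 44.4 q6 1.85
row [-0.0061 -0.0623  0.0079] turn 0.0047
green [([133.0, 137.0], 0.75, 7608)]
(array([ 0.53814909,  0.18507105, -0.08077817]), np.float64(0.8909597313689253))
red [([128.0, 188.0], 0.81, 6637)]
(array([ 0.5375166 ,  0.18820467, -0.07473352]), np.float64(0.9664189375172034))
blue [([133.0, 238.0], 0.94, 4906), ([201.0, 209.0], 0.16, 215)]
(array([ 0.53416801,  0.18809009, -0.07578974]), np.float64(0.969016249451032))
yellow [([131.0, 292.0], 0.74, 4068), ([131.0, 140.0], 0.36, 7647)]
(array([ 0.53526571,  0.18702311, -0.07516125]), np.float64(0.9422240522943099))
all (array([ 0.53726402,  0.18732448, -0.08946442]), np.float64(0.9447795232220972))
```

View pics/w2.png

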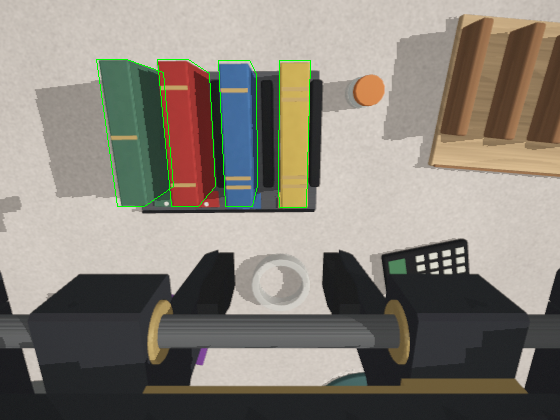

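The books are clear and the overlay fits: green (133,137) with 1 band, red (128,188) with 2, blue (133,238) with 3, yellow (131,292) with 4. I take yellow first, for the left end of the display.

```bash
cat >> h.py <<'E'
SO=[.537,.1878,-.083]; DI=[.5565,-.240,-.160]
def at(q,yl,z): go(*slot(q,yl),z,q[2])
E
python3 -c "
from h import *
at(SO,-90,.19)"
```

```text
t 3.27 tool [0.4815 0.1182 0.3171] yaw -1.6562 down [-3.e-04 -2.e-04 -1.e+00] F [ 0.4  0.3 -0.4] w 43.9 q6 1.85
row [ 0.2542  0.0319 -0.0992] turn -0.003
```

carry_out(rows=[[0,0.0,0.032,-0.1,0],[0,0.1,0.032,-0.1,0],[0,0.254,0.032,-0.1,0],[0,0.254,0.032,-0.1,0],[0,0.254,0.032,-0.1,0],[0,0.254,0.032,-0.1,0],[0,0.254,0.032,-0.1,0],[0,0.254,0.032,-0.1,0]])

```text
time: 3.93
tool_pos: [0.5321, 0.0999, 0.1938]
tool_rot: [-2.185, 0.089, 2.173]
force: [0.1, 0.2, 0.0]
gripper_width: 0.498
```

```bash
python3 - <<'E'
from h import *
at(SO,-90,.074)
p=cam("wrist");r=silhouettes("book_yellow",p);q=[.537,.1878,-.083]
print([(np.round(a["point"]).tolist(),round(a["score"],2)) for a in r], fit([(p,r[0]["pixels"])],[FULL[3]],q))
cv2.imwrite("pics/w3.png",p["image"][:,:,::-1])
E
```

```text
t 3.93 tool [0.5321 0.0999 0.1938] yaw -1.6536 down [ 5.4e-03  8.0e-04 -1.0e+00] F [0.1 0.2 0. ] w 43.9 q6 1.79
row [0.2396 0.0043 0.006 ] turn 0.0003
[([209.0, 279.0], 0.84)] (array([ 0.5355599 ,  0.18724376, -0.07523088]), np.float64(0.9607750216637782))
```

View pics/w3.png

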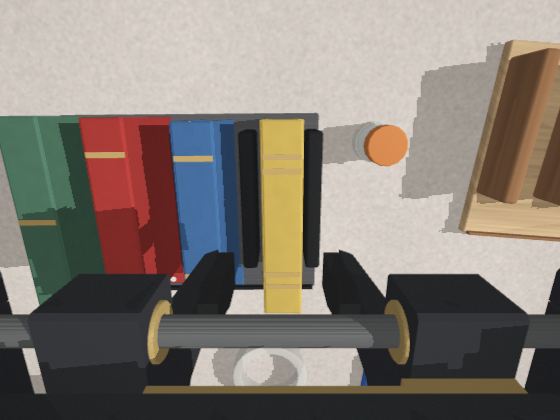

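The yellow book (209,281) lies midway between the fingers (about col 279). I go down and grip.

carry_out(rows=[[0,0.06,0.004,0.004,0],[0,0.12,0.004,0.004,0],[0,0.18,0.004,0.004,0],[0,0.24,0.004,0.004,0],[0,0.24,0.004,0.004,0],[-0.6,0.24,0.004,0.004,0],[-0.6,0.24,0.004,0.004,0],[-0.6,0.24,0.004,0.004,0],[-0.6,0.24,0.004,0.004,0],[-0.6,0.24,0.004,0.004,0]], grip_force=35)

```text
time: 4.87
tool_pos: [0.5299, 0.0984, 0.0731]
tool_rot: [-2.184, 0.089, 2.174]
force: [-1.2, 0.5, 6.8]
gripper_width: 0.34
```

carry_out(rows=[[-0.6,-0.05,0,0,0],[-0.6,-0.1,0,0,0],[-0.6,-0.15,0,0,0],[-0.6,-0.2,0,0,0],[-0.6,-0.26,0,0,0],[-0.6,-0.26,0,0,0],[-0.6,-0.26,0,0,0]])

```text
time: 5.45
tool_pos: [0.5292, 0.0982, 0.2027]
tool_rot: [-2.184, 0.089, 2.173]
force: [-0.6, -0.0, -2.4]
gripper_width: 0.339
```

```bash
python3 - <<'E'
from h import *
at(DI,90,.204)
E
```

```text
t 5.45 tool [0.5292 0.0982 0.2027] yaw -1.6532 down [ 5.2e-03  7.0e-04 -1.0e+00] F [-0.6 -0.  -2.4] w 29.8 q6 1.79
row [-0.0025  0.4902 -0.1241] turn 0.0988
```

carry_out(rows=[[-0.6,-0.002,0.04,-0.01,0.01],[-0.6,-0.002,0.1,-0.03,0.02],[-0.6,-0.002,0.17,-0.05,0.04],[-0.6,-0.002,0.24,-0.07,0.05],[-0.6,-0.002,0.31,-0.09,0.07],[-0.6,-0.002,0.38,-0.105,0.08],[-0.6,-0.002,0.44,-0.115,0.09],[-0.6,-0.002,0.49,-0.124,0.1],[-0.6,-0.002,0.49,-0.124,0.1],[-0.6,-0.002,0.49,-0.124,0.1]])

```text
time: 6.28
tool_pos: [0.5677, -0.1522, 0.1986]
tool_rot: [-2.131, 0.174, 2.14]
force: [-0.3, -0.2, -2.2]
gripper_width: 0.338
```

carry_out(rows=[[-0.6,0,0,0,0],[-0.6,0,0,0,0]])

```text
time: 6.45
tool_pos: [0.5684, -0.1501, 0.1999]
tool_rot: [-2.135, 0.171, 2.14]
force: [-0.5, -0.4, -2.9]
gripper_width: 0.341
```

```bash
python3 - <<'E'
from h import *
at(DI,90,.075)
p=cam("wrist");cv2.imwrite("pics/w4.png",p["image"][:,:,::-1])
E
```

```text
t 6.45 tool [ 0.5684 -0.1501  0.1999] yaw -1.731 down [-0.0023  0.0012 -1.    ] F [-0.5 -0.4 -2.9] w 30.0 q6 1.43
row [ 0.2498  0.0016 -0.0058] turn -0.0002
```

View pics/w4.png

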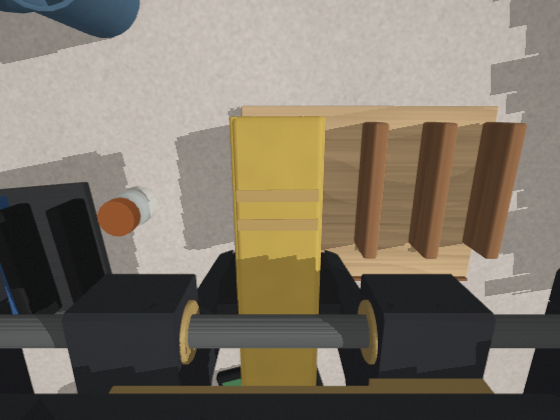

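The yellow book is held straight over the left slot; the other slots show at cols 340–490. I lower it.

carry_out(rows=[[-0.6,0.06,0.001,-0.005,0],[-0.6,0.12,0.001,-0.005,0],[-0.6,0.17,0.001,-0.005,0],[-0.6,0.21,0.001,-0.005,0],[-0.6,0.235,0.001,-0.005,0],[-0.6,0.246,0.001,-0.005,0],[-0.6,0.25,0.001,-0.005,0],[-0.6,0.25,0.001,-0.005,0]])

```text
time: 7.17
tool_pos: [0.5722, -0.1519, 0.0768]
tool_rot: [-2.139, 0.172, 2.137]
force: [0.3, -0.3, -1.5]
gripper_width: 0.333
```

```bash
python3 - <<'E'
from h import *
at(DI,90,.0735)
p=cam("side");im=p["image"][:,:,::-1]
cv2.imwrite("pics/s5.png",cv2.resize(im[90:230,180:400],None,fx=3.6,fy=3.6))
E
```

```text
t 7.17 tool [ 0.5722 -0.1519  0.0768] yaw -1.7312 down [ 8.e-04 -2.e-04 -1.e+00] F [ 0.3 -0.3 -1.5] w 29.3 q6 1.43
row [ 0.0067 -0.001   0.003 ] turn -0.0005
```

View pics/s5.png

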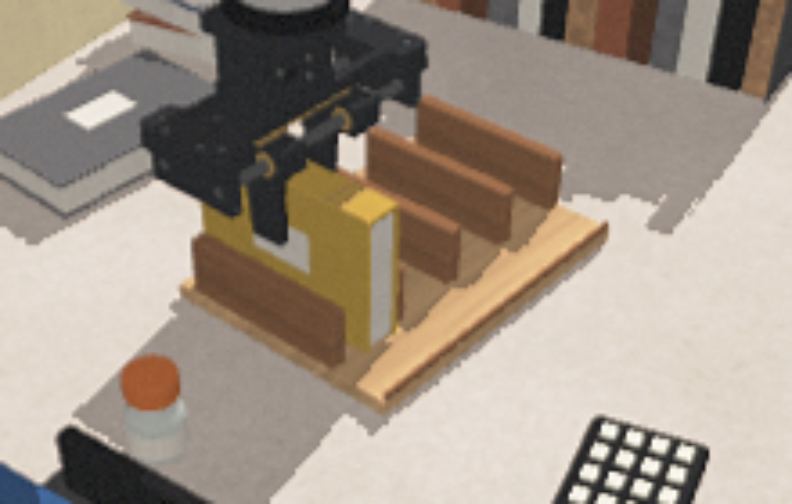

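Yellow stands in the left slot, a few mm above the base. I set it down, release and rise.

carry_out(rows=[[-0.6,0.004,-0.001,0.003,0],[-0.6,0.007,-0.001,0.003,0],[-0.6,0.007,-0.001,0.003,0],[-0.6,0.007,-0.001,0.003,0]])

```text
time: 7.55
tool_pos: [0.5705, -0.1515, 0.0734]
tool_rot: [-2.138, 0.173, 2.137]
force: [-0.6, -0.0, -0.3]
gripper_width: 0.334
```

carry_out(rows=[[0,0,0,0,0],[0,0,0,0,0],[0,0,0,0,0],[0,0,0,0,0],[0,-0.02,0,0,0],[0,-0.08,0,0,0],[0,-0.16,0,0,0],[0,-0.24,0,0,0],[0,-0.24,0,0,0],[0,-0.24,0,0,0]])

```text
time: 8.38
tool_pos: [0.573, -0.1523, 0.1978]
tool_rot: [-2.147, 0.175, 2.129]
force: [-0.1, -0.8, -0.9]
gripper_width: 0.495
```

```bash
python3 - <<'E'
from h import *
at(SO,-30,.19)
b=BOOK+[0,.09,.012]
v=[]
for n in("top","side"):
    p=cam(n);r=silhouettes("book_yellow",p);print([(np.round(a["point"]).tolist(),round(a["score"],2)) for a in r])
    if r: v.append((p,r[0]["pixels"]));print(n,fit(v[-1:],[b],DI))
print(fit(v,[b],DI))
E
```

```text
t 8.38 tool [ 0.573  -0.1523  0.1978] yaw -1.7318 down [ 0.0082 -0.0025 -1.    ] F [-0.1 -0.8 -0.9] w 43.6 q6 1.43
row [ 0.0133 -0.6     0.1755] turn -0.0993
[]
[([152.0, 268.0], 0.9), ([267.0, 245.0], 0.73), ([243.0, 190.0], 0.61)]
side (array([ 0.55772565, -0.24546529, -0.16648178]), np.float64(0.791110098016868))
(array([ 0.55772565, -0.24546529, -0.16648178]), np.float64(0.791110098016868))
```

carry_out(rows=[[0,0,-0.08,0.02,-0.02],[0,0,-0.16,0.05,-0.03],[0,0,-0.24,0.07,-0.04],[0,0,-0.32,0.09,-0.06],[0,0,-0.4,0.12,-0.07],[0,0,-0.48,0.14,-0.08],[0,0.005,-0.56,0.165,-0.09],[0,0.013,-0.6,0.175,-0.1],[0,0.013,-0.6,0.175,-0.1],[0,0.013,-0.6,0.175,-0.1]])

```text
time: 9.42
tool_pos: [0.5304, 0.1594, 0.1842]
tool_rot: [-2.177, 0.089, 2.186]
force: [0.4, -0.7, 0.3]
gripper_width: 0.508
```

carry_out(rows=[[0,0,0,0,0],[0,0,0,0,0]])

```text
time: 9.58
tool_pos: [0.5319, 0.1574, 0.1856]
tool_rot: [-2.178, 0.092, 2.18]
force: [-0.3, 0.3, 0.1]
gripper_width: 0.506
```

```bash
python3 - <<'E'
from h import *
at(SO,-30,.074)
p=cam("wrist");r=silhouettes("book_blue",p)
print([(np.round(a["point"]).tolist(),round(a["score"],2)) for a in r], fit([(p,r[0]["pixels"])],[FULL[2]],SO))
b=BOOK+[0,.09,.012];v=[]
for n in("top","side"):
    p=cam(n);r=silhouettes("book_yellow",p);print(n,[(np.round(a["point"]).tolist(),round(a["score"],2)) for a in r])
    if r: v.append((p,r[0]["pixels"]));print(fit(v[-1:],[b],DI))
E
```

```text
t 9.58 tool [0.5319 0.1574 0.1856] yaw -1.6547 down [-1.2e-03 -8.0e-04 -1.0e+00] F [-0.3  0.3  0.1] w 44.5 q6 1.9
row [ 0.2233 -0.0017 -0.0054] turn -0.0011
[([208.0, 276.0], 0.91)] (array([ 0.53516426,  0.18846241, -0.07799464]), np.float64(0.9476902259030484))
top [([152.0, 342.0], 0.71)]
(array([ 0.55712447, -0.23939821, -0.15892533]), np.float64(0.9222099876935035))
side [([152.0, 268.0], 0.9)]
(array([ 0.55850652, -0.24653161, -0.16650884]), np.float64(0.7864320465602692))
```

carry_out(rows=[[0,0.06,-0.002,-0.005,0],[0,0.12,-0.002,-0.005,0],[0,0.18,-0.002,-0.005,0],[0,0.224,-0.002,-0.005,0],[0,0.224,-0.002,-0.005,0],[-0.6,0.224,-0.002,-0.005,0],[-0.6,0.224,-0.002,-0.005,0],[-0.6,0.224,-0.002,-0.005,0],[-0.6,0.224,-0.002,-0.005,0],[-0.6,0.224,-0.002,-0.005,0]], grip_force=35)

```text
time: 10.72
tool_pos: [0.5359, 0.1598, 0.0762]
tool_rot: [-2.182, 0.089, 2.175]
force: [0.4, -0.5, 3.0]
gripper_width: 0.339
```

carry_out(rows=[[-0.6,-0.05,0,0,0],[-0.6,-0.1,0,0,0],[-0.6,-0.15,0,0,0],[-0.6,-0.2,0,0,0],[-0.6,-0.27,0,0,0],[-0.6,-0.27,0,0,0],[-0.6,-0.27,0,0,0]])

```text
time: 11.3
tool_pos: [0.5364, 0.16, 0.2124]
tool_rot: [-2.185, 0.088, 2.172]
force: [0.8, 0.2, -3.1]
gripper_width: 0.336
```

```bash
python3 - <<'E'
from h import *
at(DI,30,.207)
E
```

```text
t 11.30 tool [0.5364 0.16   0.2124] yaw -1.6532 down [ 0.0063  0.0016 -1.    ] F [ 0.8  0.2 -3.1] w 29.6 q6 1.9
row [ 0.01    0.7342 -0.1104] turn 0.0988
```

carry_out(rows=[[-0.6,0,0.04,-0.006,0.01],[-0.6,0,0.11,-0.017,0.02],[-0.6,0,0.19,-0.03,0.03],[-0.6,0,0.27,-0.042,0.04],[-0.6,0,0.35,-0.055,0.05],[-0.6,0,0.43,-0.067,0.06],[-0.6,0,0.51,-0.08,0.07],[-0.6,0,0.58,-0.09,0.08],[-0.6,0,0.64,-0.1,0.09],[-0.6,0,0.69,-0.108,0.1]])

```text
time: 12.13
tool_pos: [0.5582, -0.1908, 0.2065]
tool_rot: [-2.132, 0.174, 2.14]
force: [0.2, 0.4, -2.7]
gripper_width: 0.335
```

carry_out(rows=[[-0.6,0,0.04,0,0],[-0.6,0,0.044,0,0],[-0.6,0,0.044,0,0],[-0.6,0,0.044,0,0]])

```text
time: 12.47
tool_pos: [0.5554, -0.2095, 0.2074]
tool_rot: [-2.133, 0.171, 2.14]
force: [0.1, 0.2, -2.6]
gripper_width: 0.337
```

```bash
python3 - <<'E'
from h import *
at(DI,30,.0815)
p=cam("wrist");cv2.imwrite("pics/w6.png",p["image"][:,:,::-1])
E
```

```text
t 12.47 tool [ 0.5554 -0.2095  0.2074] yaw -1.7322 down [-0.0027  0.002  -1.    ] F [ 0.1  0.2 -2.6] w 29.7 q6 1.33
row [ 2.518e-01  2.000e-04 -1.260e-02] turn -0.0018
```

View pics/w6.png

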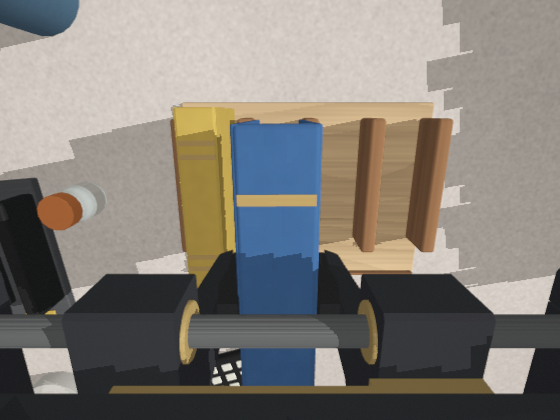

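Yellow (150,205) stands upright in the left slot, and blue hangs over slot 2 between the dividers at cols 248 and 310. I lower it.

carry_out(rows=[[-0.6,0.05,0,-0.015,-0.002],[-0.6,0.11,0,-0.015,-0.002],[-0.6,0.17,0,-0.015,-0.002],[-0.6,0.21,0,-0.015,-0.002],[-0.6,0.235,0,-0.015,-0.002],[-0.6,0.248,0,-0.015,-0.002],[-0.6,0.252,0,-0.015,-0.002],[-0.6,0.252,0,-0.015,-0.002]])

```text
time: 13.18
tool_pos: [0.5644, -0.2113, 0.0838]
tool_rot: [-2.14, 0.17, 2.138]
force: [0.3, 0.6, -2.8]
gripper_width: 0.339
```

```bash
python3 - <<'E'
from h import *
at(DI,30,.0765)
E
```

```text
t 13.18 tool [ 0.5644 -0.2113  0.0838] yaw -1.7295 down [ 7.e-04 -2.e-04 -1.e+00] F [ 0.3  0.6 -2.8] w 29.8 q6 1.33
row [ 0.0146 -0.0009  0.0065] turn 0.0017
```

carry_out(rows=[[-0.6,0.006,-0.001,0.003,0],[-0.6,0.011,-0.001,0.003,0],[-0.6,0.014,-0.001,0.003,0],[-0.6,0.014,-0.001,0.003,0],[-0.6,0.014,-0.001,0.003,0]])

```text
time: 13.6
tool_pos: [0.5626, -0.2111, 0.0767]
tool_rot: [-2.139, 0.171, 2.138]
force: [-0.6, -1.0, -3.0]
gripper_width: 0.338
```

```bash
python3 - <<'E'
from h import *
at(DI,30,.0765)
E
```

```text
t 13.60 tool [ 0.5626 -0.2111  0.0767] yaw -1.7303 down [ 5.e-04 -2.e-04 -1.e+00] F [-0.6 -1.  -3. ] w 29.7 q6 1.33
row [ 0.0004 -0.001   0.0028] turn 0.0006
```

carry_out(rows=[[-0.6,0.002,-0.001,0,0],[-0.6,0.003,-0.001,0,0],[-0.6,0.003,-0.001,0,0]])

```text
time: 13.85
tool_pos: [0.5628, -0.2109, 0.0761]
tool_rot: [-2.139, 0.171, 2.138]
force: [-3.6, -0.1, 4.2]
gripper_width: 0.336
```

carry_out(rows=[[0,0,0,0,0],[0,0,0,0,0],[0,0,0,0,0],[0,0,0,0,0],[0,-0.02,0,0,0],[0,-0.08,0,0,0],[0,-0.16,0,0,0],[0,-0.24,0,0,0],[0,-0.24,0,0,0],[0,-0.24,0,0,0]])

```text
time: 14.68
tool_pos: [0.5651, -0.2115, 0.1996]
tool_rot: [-2.148, 0.174, 2.131]
force: [-0.4, -0.1, -0.1]
gripper_width: 0.502
```

```bash
python3 - <<'E'
from h import *
at(SO,30,.19)
E
```

```text
t 14.68 tool [ 0.5651 -0.2115  0.1996] yaw -1.7302 down [ 0.0078 -0.0032 -1.    ] F [-0.4 -0.1 -0.1] w 44.2 q6 1.33
row [ 0.0161 -0.8394  0.1869] turn -0.0973
```

Next is red.

carry_out(rows=[[0,0,-0.08,0.018,-0.01],[0,0,-0.16,0.036,-0.02],[0,0,-0.24,0.053,-0.03],[0,0,-0.32,0.07,-0.04],[0,0,-0.4,0.09,-0.05],[0,0,-0.48,0.107,-0.06],[0,0,-0.56,0.125,-0.07],[0,0,-0.64,0.143,-0.08],[0,0,-0.72,0.16,-0.09],[0,0,-0.8,0.178,-0.1]])

```text
time: 15.52
tool_pos: [0.5364, 0.2002, 0.1931]
tool_rot: [-2.178, 0.089, 2.184]
force: [0.7, 0.1, -0.3]
gripper_width: 0.498
```

carry_out(rows=[[0,0.01,-0.04,0.01,0],[0,0.01,-0.04,0.01,0],[0,0.01,-0.04,0.01,0],[0,0.01,-0.04,0.01,0]])

```text
time: 15.85
tool_pos: [0.534, 0.2181, 0.1886]
tool_rot: [-2.179, 0.09, 2.183]
force: [0.6, 0.1, -0.5]
gripper_width: 0.496
```

```bash
python3 - <<'E'
from h import *
at(SO,30,.074)
p=cam("wrist");r=silhouettes("book_red",p)
print([(np.round(a["point"]).tolist(),round(a["score"],2)) for a in r], fit([(p,r[0]["pixels"])],[FULL[1]],SO))
for c,y in(("yellow",.09),("blue",.03)):
    p=cam("top");r=silhouettes("book_"+c,p);print(c,[(np.round(a["point"]).tolist(),round(a["score"],2)) for a in r])
    if r: print(fit([(p,r[0]["pixels"])],[BOOK+[0,y,.012]],DI))
E
```

```text
t 15.85 tool [0.534  0.2181 0.1886] yaw -1.6513 down [-0.0022 -0.0015 -1.    ] F [ 0.6  0.1 -0.5] w 43.6 q6 2.0
row [ 0.2291 -0.0005 -0.0115] turn 0.0031
[([200.0, 278.0], 0.85)] (array([ 0.5373822 ,  0.18892941, -0.07723915]), np.float64(0.9473425445010337))
yellow [([150.0, 342.0], 0.82), ([188.0, 154.0], 0.26)]
(array([ 0.55604227, -0.2397696 , -0.15467813]), np.float64(0.9456625357483317))
blue [([154.0, 371.0], 0.56)]
(array([ 0.55601126, -0.24017428, -0.17265387]), np.float64(0.9127467152039133))
```

carry_out(rows=[[0,0.06,-0.001,-0.009,0.003],[0,0.12,-0.001,-0.009,0.003],[0,0.18,-0.001,-0.009,0.003],[0,0.23,-0.001,-0.009,0.003],[0,0.23,-0.001,-0.009,0.003],[-0.6,0.23,-0.001,-0.009,0.003],[-0.6,0.23,-0.001,-0.009,0.003],[-0.6,0.23,-0.001,-0.009,0.003],[-0.6,0.23,-0.001,-0.009,0.003],[-0.6,0.23,-0.001,-0.009,0.003]], grip_force=35)

```text
time: 16.98
tool_pos: [0.5407, 0.2195, 0.0768]
tool_rot: [-2.182, 0.089, 2.175]
force: [0.5, 0.2, 2.3]
gripper_width: 0.34
```

carry_out(rows=[[-0.6,-0.05,0,0,0],[-0.6,-0.1,0,0,0],[-0.6,-0.15,0,0,0],[-0.6,-0.2,0,0,0],[-0.6,-0.27,0,0,0],[-0.6,-0.27,0,0,0],[-0.6,-0.27,0,0,0]])

```text
time: 17.57
tool_pos: [0.5411, 0.2198, 0.2132]
tool_rot: [-2.185, 0.088, 2.171]
force: [-0.1, 0.3, -3.9]
gripper_width: 0.337
```

```bash
python3 - <<'E'
from h import *
print(slot(SO,30)); at(DI,-30,.207)
E
```

```text
[0.53948714 0.21769672]
t 17.57 tool [0.5411 0.2198 0.2132] yaw -1.6538 down [ 0.0063  0.0023 -1.    ] F [-0.1  0.3 -3.9] w 29.7 q6 2.0
row [ 0.0102  0.9738 -0.1022] turn 0.098
```

carry_out(rows=[[-0.6,0,0.04,-0.004,0.01],[-0.6,0,0.11,-0.012,0.02],[-0.6,0,0.19,-0.02,0.03],[-0.6,0,0.27,-0.03,0.04],[-0.6,0,0.35,-0.04,0.05],[-0.6,0,0.43,-0.047,0.06],[-0.6,0,0.51,-0.055,0.07],[-0.6,0,0.59,-0.063,0.08],[-0.6,0,0.67,-0.072,0.09],[-0.6,0,0.74,-0.08,0.098]])

```text
time: 18.4
tool_pos: [0.5465, -0.155, 0.2073]
tool_rot: [-2.133, 0.172, 2.141]
force: [0.9, -0.1, -2.1]
gripper_width: 0.339
```

carry_out(rows=[[-0.6,0,0.08,-0.015,0],[-0.6,0,0.15,-0.03,0],[-0.6,0,0.2,-0.035,0],[-0.6,0,0.235,-0.04,0],[-0.6,0,0.235,-0.04,0],[-0.6,0,0.235,-0.04,0],[-0.6,0,0.235,-0.04,0]])

```text
time: 18.98
tool_pos: [0.5484, -0.271, 0.2079]
tool_rot: [-2.134, 0.17, 2.14]
force: [-0.0, 0.1, -2.1]
gripper_width: 0.338
```

```bash
python3 - <<'E'
from h import *
at(DI,-30,.0815)
p=cam("wrist");cv2.imwrite("pics/w7.png",p["image"][:,:,::-1])
E
```

```text
t 18.98 tool [ 0.5484 -0.271   0.2079] yaw -1.7311 down [-0.0027  0.0022 -1.    ] F [-0.   0.1 -2.1] w 29.8 q6 1.23
row [ 0.2528 -0.0033 -0.0068] turn -0.0004
```

View pics/w7.png

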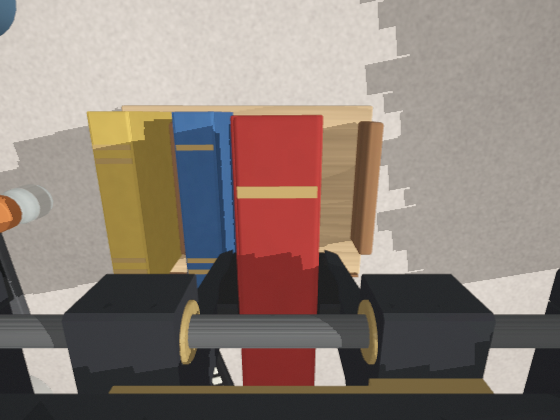

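Yellow (150,110) and blue (150,200) stand straight, and red hangs over slot 3. I lower it.

carry_out(rows=[[-0.6,0.05,-0.003,-0.005,0],[-0.6,0.11,-0.003,-0.005,0],[-0.6,0.17,-0.003,-0.005,0],[-0.6,0.21,-0.003,-0.005,0],[-0.6,0.235,-0.003,-0.005,0],[-0.6,0.248,-0.003,-0.005,0],[-0.6,0.254,-0.003,-0.005,0],[-0.6,0.254,-0.003,-0.005,0],[-0.6,0.254,-0.003,-0.005,0]])

```text
time: 19.78
tool_pos: [0.5533, -0.2714, 0.0843]
tool_rot: [-2.141, 0.172, 2.136]
force: [0.6, -1.1, -2.6]
gripper_width: 0.334
```

```bash
python3 - <<'E'
from h import *
at(DI,-30,.0765)
E
```

```text
t 19.78 tool [ 0.5533 -0.2714  0.0843] yaw -1.7306 down [ 0.0022 -0.0012 -1.    ] F [ 0.6 -1.1 -2.6] w 29.4 q6 1.23
row [ 0.0157 -0.003   0.0037] turn 0.0002
```

carry_out(rows=[[-0.6,0.007,-0.003,0.001,0],[-0.6,0.012,-0.003,0.001,0],[-0.6,0.015,-0.003,0.001,0],[-0.6,0.0165,-0.003,0.001,0],[-0.6,0.0165,-0.003,0.001,0],[-0.6,0.0165,-0.003,0.001,0]])

```text
time: 20.28
tool_pos: [0.5525, -0.2699, 0.0768]
tool_rot: [-2.14, 0.172, 2.136]
force: [-3.3, 1.8, 7.2]
gripper_width: 0.338
```

Contact is felt at +7 N, so I release and rise.

carry_out(rows=[[0,0,0,0,0],[0,0,0,0,0],[0,0,0,0,0],[0,0,0,0,0],[0,-0.02,0,0,0],[0,-0.08,0,0,0],[0,-0.16,0,0,0],[0,-0.24,0,0,0],[0,-0.24,0,0,0],[0,-0.24,0,0,0]])

```text
time: 21.12
tool_pos: [0.5543, -0.2708, 0.1994]
tool_rot: [-2.148, 0.175, 2.131]
force: [-0.9, -1.3, -0.6]
gripper_width: 0.499
```

```bash
python3 - <<'E'
from h import *
at(SO,90,.19)
E
```

```text
t 21.12 tool [ 0.5543 -0.2708  0.1994] yaw -1.731 down [ 0.0074 -0.004  -1.    ] F [-0.9 -1.3 -0.6] w 43.9 q6 1.24
row [ 0.0144 -1.0794  0.1944] turn -0.0983
```

carry_out(rows=[[0,0,-0.08,0.014,-0.01],[0,0,-0.16,0.029,-0.02],[0,0,-0.24,0.043,-0.03],[0,0,-0.32,0.058,-0.04],[0,0,-0.4,0.072,-0.05],[0,0,-0.48,0.086,-0.06],[0,0,-0.56,0.1,-0.07],[0,0,-0.64,0.115,-0.08],[0,0,-0.72,0.13,-0.09],[0,0,-0.8,0.144,-0.1]])

```text
time: 21.95
tool_pos: [0.5428, 0.1385, 0.1928]
tool_rot: [-2.177, 0.09, 2.184]
force: [-0.1, 0.6, 0.1]
gripper_width: 0.5
```

```bash
python3 - <<'E'
from h import *
at(SO,90,.19)
E
```

```text
t 21.95 tool [0.5428 0.1385 0.1928] yaw -1.6521 down [-3.1e-03 -7.0e-04 -1.0e+00] F [-0.1  0.6  0.1] w 44.0 q6 1.86
row [ 0.0054 -0.2773  0.0192] turn 0.0022
```

carry_out(rows=[[0,0,-0.08,0.005,0],[0,0,-0.16,0.01,0],[0,0,-0.23,0.016,0],[0,0.005,-0.277,0.019,0.002],[0,0.005,-0.277,0.019,0.002],[0,0.005,-0.277,0.019,0.002],[0,0.005,-0.277,0.019,0.002]])

```text
time: 22.53
tool_pos: [0.5455, 0.2748, 0.1906]
tool_rot: [-2.177, 0.092, 2.183]
force: [-0.4, -0.4, 0.2]
gripper_width: 0.503
```

```bash
python3 - <<'E'
from h import *
at(SO,90,.074)
p=cam("wrist");r=silhouettes("book_green",p)
print([(np.round(a["point"]).tolist(),round(a["score"],2)) for a in r])
print(*[fit([(p,a["pixels"])],[FULL[0]],SO) for a in r[:2]])
cv2.imwrite("pics/w8.png",p["image"][:,:,::-1])
E
```

```text
t 22.53 tool [0.5455 0.2748 0.1906] yaw -1.6536 down [-0.0024 -0.0018 -1.    ] F [-0.4 -0.4  0.2] w 44.2 q6 2.08
row [ 0.2332 -0.0057  0.002 ] turn 0.0002
[([208.0, 278.0], 0.82), ([382.0, 238.0], 0.81), ([274.0, 314.0], 0.56)]
(array([ 0.53883659,  0.18636025, -0.0782674 ]), np.float64(0.9742442815784669)) (array([ 0.537 ,  0.1878, -0.083 ]), np.float64(-0.0))
```

View pics/w8.png

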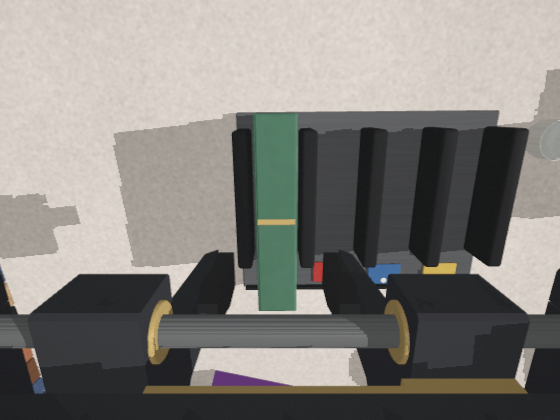

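Green (210,277), with one band, is midway between the fingers. I descend and grip.

carry_out(rows=[[0,0.06,-0.005,0.004,0],[0,0.12,-0.005,0.004,0],[0,0.18,-0.005,0.004,0],[0,0.23,-0.005,0.004,0],[0,0.233,-0.005,0.004,0],[-0.6,0.233,-0.005,0.004,0],[-0.6,0.233,-0.005,0.004,0],[-0.6,0.233,-0.005,0.004,0],[-0.6,0.233,-0.005,0.004,0],[-0.6,0.233,-0.005,0.004,0]], grip_force=35)

```text
time: 23.47
tool_pos: [0.5458, 0.2786, 0.0774]
tool_rot: [-2.181, 0.09, 2.175]
force: [0.5, -1.0, 1.1]
gripper_width: 0.339
```

carry_out(rows=[[-0.6,-0.05,0,0,0],[-0.6,-0.1,0,0,0],[-0.6,-0.15,0,0,0],[-0.6,-0.2,0,0,0],[-0.6,-0.27,0,0,0],[-0.6,-0.27,0,0,0],[-0.6,-0.27,0,0,0]])

```text
time: 24.05
tool_pos: [0.5465, 0.2793, 0.2141]
tool_rot: [-2.184, 0.087, 2.171]
force: [0.4, 0.1, -4.2]
gripper_width: 0.336
```

```bash
python3 - <<'E'
from h import *
print(slot(SO,90)); at(DI,-90,.207)
E
```

```text
[0.54446143 0.27749017]
t 24.05 tool [0.5465 0.2793 0.2141] yaw -1.6538 down [ 0.0063  0.003  -1.    ] F [ 0.4  0.1 -4.2] w 29.5 q6 2.09
row [ 0.0105  1.2129 -0.0922] turn 0.098
```

carry_out(rows=[[-0.6,0,0.04,-0.003,0.01],[-0.6,0,0.11,-0.008,0.02],[-0.6,0,0.19,-0.014,0.03],[-0.6,0,0.27,-0.02,0.04],[-0.6,0,0.35,-0.027,0.05],[-0.6,0,0.43,-0.033,0.06],[-0.6,0,0.51,-0.039,0.07],[-0.6,0,0.59,-0.045,0.08],[-0.6,0,0.67,-0.051,0.09],[-0.6,0,0.75,-0.057,0.098]])

```text
time: 24.88
tool_pos: [0.5399, -0.0992, 0.2081]
tool_rot: [-2.134, 0.171, 2.141]
force: [-0.0, 0.1, -3.9]
gripper_width: 0.34
```

```bash
python3 - <<'E'
from h import *
at(DI,-90,.207)
E
```

```text
t 24.88 tool [ 0.5399 -0.0992  0.2081] yaw -1.7313 down [-3.6e-03  9.0e-04 -1.0e+00] F [-0.   0.1 -3.9] w 29.9 q6 1.5
row [ 0.0017  0.4527 -0.0779] turn -0.0006
```

carry_out(rows=[[-0.6,0,0.08,-0.014,0],[-0.6,0,0.16,-0.028,0],[-0.6,0,0.24,-0.042,0],[-0.6,0,0.32,-0.056,0],[-0.6,0,0.39,-0.068,0],[-0.6,0,0.45,-0.078,0],[-0.6,0,0.45,-0.078,0],[-0.6,0,0.45,-0.078,0],[-0.6,0,0.45,-0.078,0],[-0.6,0,0.45,-0.078,0]])

```text
time: 25.72
tool_pos: [0.5438, -0.3245, 0.2091]
tool_rot: [-2.135, 0.169, 2.14]
force: [0.3, 0.6, -2.7]
gripper_width: 0.341
```

```bash
python3 - <<'E'
from h import *
at(DI,-90,.0815)
p=cam("wrist");cv2.imwrite("pics/w9.png",p["image"][:,:,::-1])
E
```

```text
t 25.72 tool [ 0.5438 -0.3245  0.2091] yaw -1.7301 down [-0.0021  0.0019 -1.    ] F [ 0.3  0.6 -2.7] w 30.0 q6 1.15
row [0.2551 0.0095 0.0013] turn 0.0009
```

View pics/w9.png

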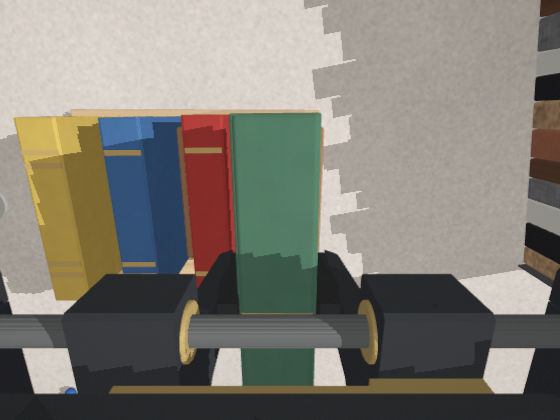

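Three books stand in order at cols 60, 135 and 205, and green hangs over the last slot. I lower it.

carry_out(rows=[[-0.6,0.03,0.0095,0.004,0],[-0.6,0.09,0.0095,0.004,0],[-0.6,0.15,0.0095,0.004,0],[-0.6,0.2,0.0095,0.004,0],[-0.6,0.235,0.0095,0.004,0],[-0.6,0.25,0.0095,0.004,0],[-0.6,0.256,0.0095,0.004,0],[-0.6,0.256,0.0095,0.004,0],[-0.6,0.256,0.0095,0.004,0]])

```text
time: 26.52
tool_pos: [0.5429, -0.3307, 0.0841]
tool_rot: [-2.141, 0.172, 2.136]
force: [-0.7, -1.2, -2.6]
gripper_width: 0.338
```

```bash
python3 - <<'E'
from h import *
at(DI,-90,.077)
E
```

```text
t 26.52 tool [ 0.5429 -0.3307  0.0841] yaw -1.7303 down [ 0.0021 -0.0013 -1.    ] F [-0.7 -1.2 -2.6] w 29.8 q6 1.14
row [ 0.0143 -0.0034  0.002 ] turn 0.0006
```

carry_out(rows=[[-0.6,0.007,-0.003,0.001,0],[-0.6,0.012,-0.003,0.001,0],[-0.6,0.015,-0.003,0.001,0],[-0.6,0.0155,-0.003,0.001,0],[-0.6,0.0155,-0.003,0.001,0],[-0.6,0.0155,-0.003,0.001,0]])

```text
time: 27.02
tool_pos: [0.5423, -0.3295, 0.0773]
tool_rot: [-2.141, 0.173, 2.136]
force: [-3.0, 1.5, 6.2]
gripper_width: 0.333
```

Contact again. I release, rise and back off towards the robot's left.

carry_out(rows=[[0,0,0,0,0],[0,0,0,0,0],[0,0,0,0,0],[0,0,0,0,0],[0,-0.02,0,0,0],[0,-0.08,0,0,0],[0,-0.16,0,0,0],[0,-0.24,0,0,0],[0,-0.32,0,0,0],[0,-0.4,0,0,0]])

```text
time: 27.85
tool_pos: [0.5412, -0.3287, 0.2774]
tool_rot: [-2.138, 0.172, 2.138]
force: [-0.5, -0.6, 0.7]
gripper_width: 0.502
```

carry_out(rows=[[0,0,-0.08,0.04,0],[0,0,-0.16,0.08,0],[0,0,-0.24,0.12,0],[0,0,-0.24,0.12,0],[0,0,-0.24,0.12,0],[0,0,-0.24,0.12,0]])

```text
time: 28.35
tool_pos: [0.5017, -0.201, 0.2757]
tool_rot: [-2.141, 0.172, 2.138]
force: [0.3, -0.3, -0.2]
gripper_width: 0.504
```

```bash
python3 - <<'E'
from h import *
at(DI,0,.28)
p=cam("wrist");im=p["image"][:,:,::-1].copy()
for b in FULL+RACK: cv2.polylines(im,[np.round(cv2.convexHull(proj(p,place(DI,b)).astype(np.float32))).astype(int)],True,(0,255,0))
cv2.imwrite("pics/w10.png",im)
for c,y in zip(("yellow","blue","red","green"),SLOT):
    r=silhouettes("book_"+c,p)
    for a in r[:2]: print(c,np.round(a["point"]),round(a["score"],2),fit([(p,a["pixels"])],[BOOK+[0,y/1000,.012]],DI))
E
```

```text
t 28.35 tool [ 0.5017 -0.201   0.2757] yaw -1.7296 down [ 0.0014 -0.0014 -1.    ] F [ 0.3 -0.3 -0.2] w 44.3 q6 1.3
row [-0.0084  0.0598 -0.1206] turn 0.0015
yellow [126. 219.] 0.87 (array([ 0.55428092, -0.24099349, -0.16121499]), np.float64(0.9621141534669833))
blue [122. 278.] 0.78 (array([ 0.55439501, -0.24103625, -0.15453584]), np.float64(0.9573556538469167))
blue [120. 218.] 0.3 (array([ 0.56426306, -0.18166205, -0.16003214]), np.float64(0.9708582296299624))
red [120. 337.] 0.67 (array([ 0.55574421, -0.24020712, -0.15472148]), np.float64(0.9703830166270784))
green [123. 401.] 0.59 (array([ 0.55522827, -0.24104226, -0.14895175]), np.float64(0.9604811569091333))
```

View pics/w10.png

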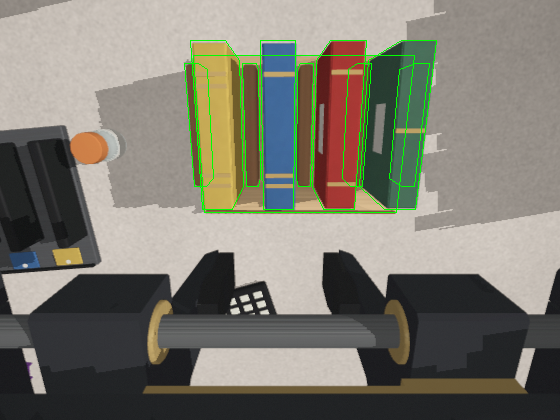

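The four books (yellow 220, blue 278, red 345, green 405) match the overlay of ideal placements within about 2 mm. I take a last side view, then hand in.

```bash
python3 - <<'E'
from h import *
p=cam("side");cv2.imwrite("pics/s11.png",cv2.resize(p["image"][90:230,180:400,::-1],None,fx=3.6,fy=3.6))
E
```

```text
(no output)
```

View pics/s11.png

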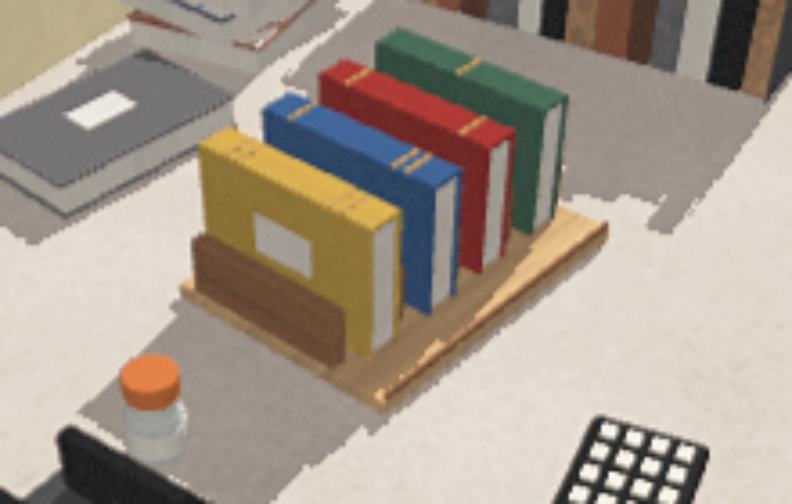

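All four stand upright, evenly spaced and flush on the base, and the gripper is clear.

```bash
python3 -c "
from bench import manip
print(manip.hand_in())"
```

```text
the job is handed in; nothing more can be done
None
```

All four books are now in the wooden display rack in reverse order. From the robot's left they read yellow, blue, red, green; the sorter held green, red, blue, yellow. The job was handed in at about 28.5 s of the 99 s allowed, with the gripper clear of everything.

- **Final wrist-camera check:** each book's fitted position is within about 2.5 mm of its slot centre and about 0.011 rad of its slot direction.
- **Final side view:** all four stand upright on the base, spine up, with nothing toppled.
- **Contact when set down:** blue, red and green each showed a clear push from the base before release (4–7 N). Yellow showed only its weight coming off the gripper.
- **Disagreements:** while the work was going on, a side-camera fit for yellow differed by about 6 mm. A divider (and at first the gripper) hid part of the book, and the top and wrist views both agreed with the plan. Between cameras, the fitted rack poses differed by 2–4 mm.

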